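Switch on and zero the drawer scale

TASK

In the drawer the lens cap lies on the pan of a flat scale. Switch the scale on by pressing its square key slowly and straight down from above until you feel about 6 N and holding it for half a second, let go, then zero it by pressing the round key in the same way, and let go. Do not lean on a key with more than 25 N, do not press the long bar key, and leave the cap lying where it is on the pan.

Things in the scene. Friction and masses are not known exactly. Their poses are not given: they have to be found in the camera images.
- key_square: SQUARE key of the scale, 28 x 28 mm, matt grey. Origin: centre of its top face, z about 0.030 m, 3.5 mm above the scale's casing; x, y along the scale's edges. Membrane key: yields 1 mm at 6 N, 2.6 mm at 17 N, then solid; springs back. Registers at over 3 N held 0.2 s; over 25 N harms it. The three keys, in changing order, stand 60 mm apart in a row along the scale's edge nearest the robot.
- key_round: ROUND key of the scale, 30 mm across, matt grey, same force and travel as the square key; touch either at 20 mm/s or slower, or the force overshoots. Origin: centre of its top face, z about 0.030 m, 3.5 mm above the scale's casing; x, y along the scale's edges. The white scale is fixed, 190 x 200 mm, 20 mm high, in a drawer with walls up to 65 mm high.
- key_bar: Long BAR key of the scale, 42 mm (its x) by 18 mm, matt grey: not to be pressed (at most 2 N). Origin: centre of its top face, z about 0.030 m, 3.5 mm above the scale's casing; x, y along the scale's edges. 
- lens_cap: Matt black round lens cap, 62 mm across, 9 mm thick, 20 g, lying loose on the scale's round steel pan (100 mm across, centre 103 mm behind the middle key). Origin: centre of its underside, z about 0.030 m; z up. To be left where it is.
Not all that is in view belongs to the job. Leave any blue look-alike of the lens_cap alone.

How it is judged:
By the outcome, as a careful person would: the job done as asked, in the order asked, and still so for the second after the job is handed in, with the robot touching nothing.
It also fails if it takes over 35 s, if anything falls off the work surface, if the arm or the gripper's body presses on something with over 40 N, if the wrist force passes 120 N, or if a joint passes its speed limit or range.

ROBOT

A 6-joint arm with a two-finger parallel gripper is mounted at the origin on the work surface. World frame = base frame: x ahead of the robot, y to its left, z up, the work surface at z = 0. Lengths are in m, angles in rad, forces in N, time in s.
With the tool pointing down it reaches from about 0.425 to 0.95 m from the base axis. Payload 3.5 kg.
Tool frame: the origin (TCP) lies at the very end of the fingers, on their centre line; the grasp point (between the pads) lies 19 mm behind it; z points along the fingers, y is the direction in which the jaws open and shut (so a half turn about z gives the same grasp; the last joint's range is limited). The gripper opens to 85 mm and grips with 20 to 120 N. Pads are 22 mm wide; open, the fingers measure 114 mm over their backs; the gripper's body (76 mm by 85 mm) begins 54 mm behind the grasp point. The pads swing forward as they close: fully open they stand 13 mm farther back than shut.
Start: joints at [1.178, 0.286, 1.577, -0, 1.279, -0.15], TCP at [0.162, 0.655, 0.231] pointing down, gripper open.
Joint ranges: [-2.77, 2.77], [-0.9, 2.22], [0.21, 2.48], [-1.53, 4.67], [0.24, 2.81], [-2.84, 2.84]. Speed limits (rad/s): [2.79, 2.79, 3.14, 3.14, 3.14, 3.14].

INTERFACE

Orientations are given as a unit quaternion [x, y, z, w].
In Python, from plant import ctrl, eyes, ticket gives the robot as it stands.
- The arm moves only by the tool send_rows, never from a script. Its arguments are lists of equal length, an entry for each row: "translation": the shift along the tool's x, y, z in units of 30 mm (1.0 is 30 mm), a list of three; "rotation": the turn, a rotation vector about the tool's x, y, z in units of 5 degrees (1.0 is 5 degrees), a list of three; "grip": the finger opening in mm, from 0 to 85.4. A call has 1 to 5 rows; each row shifts and turns the commanded pose from where the row before left it, along the tool's axes as they then stand; what a row does not reach is not made up. A row lasts 1/8 s, in which the tool goes at most 62.5 mm and 10.7 degrees, less where a joint would pass 70% of its speed; a pose out of reach is approached as far as the arm can. A call is refused whole if a number of a shift passes 1 or a number of a turn 1, either way. A call with a gripper value outside its range is refused whole. The fingers move at their own pace and stop on an object; "squeeze" is the grip in N (left out, the last holds). Time passes only in rows, so rows that do not move let the fingers close. It gives the time, the measured TCP pose, the force and the opening at its end, in the units of the state.
- ctrl.get_state(): the state, without advancing time (a new reading comes with each control period).
- eyes.read_camera(name): name is "scene" or "top" or "wrist"; returns a dict with "image" (420x560x3 uint8, blue, green, red), "mtx" (3x3 intrinsics, pixels), "xyz" and "orientation" of the camera in the world; the wrist camera has in their place "hand_eye" (4x4, takes a point from camera to tool coordinates, whose origin is the TCP and whose axes are the flange's). Camera axes: x right, y down, z forward; pixel columns grow to the right and rows downward; lengths in m; the calibration is good to about 2 mm. A picture is of the moment at which its call begins: read the wrist's pose just before it. There is no depth.
- ticket.sign_off(): hands the job in, once; it reports no verdict.
The state is a dict: "time": time; "qpos": joint angles; "dq": joint speeds; "joint_efforts": joint torques, N m; "eef_pos": TCP position; "tcp_rot": TCP orientation; "contact_force": force on the tool from outside, world axes, zero at the start; "wrist_torque": the same for the moment, N m; "opening": opening from 0.0 (shut) to 1.0 (fully open).
Only numpy, scipy, OpenCV 4.12 (cv2) and the standard library are available. Lean on these libraries where they do the work, as an engineer would, in place of code of your own. Each camera call takes 0.05 s, during which the arm holds its last target. There are 200 camera calls.

## Working session

There is one attempt and no reset: what is moved stays moved. The work goes in short steps, Python scripts to look and compute and a tool call to move; the robot and the scene stay as the last step left them, time stands still between calls to the robot, and variables do not carry over. Pictures are saved under pics/ and viewed, about 8 in all and at most 12, crops included, and the job is handed in when it is done.

Besides the shell and the picture viewer there is one more tool, called after "Request:" in YAML: its name, and indented under it one key for each argument. send_rows: Moves the arm, as the interface text tells. Its arguments: {"type":"object","properties":{"translation":{"type":"array"},"rotation":{"type":"array"},"grip":{"type":"array"},"squeeze":{"type":"number"}},"required":["translation","rotation","grip"]}

```bash
mkdir -p pics; ls
python3 - <<'E'
from plant import ctrl, eyes
import cv2,numpy as np
s=ctrl.get_state();print({k:np.round(v,4).tolist() for k,v in s.items()})
ims=[]
for n in ("scene","top","wrist"):
    d=eyes.read_camera(n);cv2.imwrite(f"pics/{n}0.png",d["image"])
    print(n,d["mtx"],[(k,np.round(v,4).tolist()) for k,v in d.items() if k not in("image","mtx")])
E
```

```text
pics
{'time': 0.0, 'qpos': [1.178, 0.2872, 1.5782, 0.0, 1.2786, -0.15], 'dq': [0.0002, -0.0036, -0.0008, 0.0005, 0.0013, -0.0011], 'joint_efforts': [-0.0003, -40.6, -29.262, -0.0002, 0.006, 0.0], 'eef_pos': [0.162, 0.6546, 0.2299], 'tcp_rot': [0.1211, 0.9926, -0.0011, -0.0003], 'contact_force': [0.2462, 0.5271, 0.119], 'wrist_torque': [-0.0273, 0.019, -0.0159], 'opening': 1.0012}
scene [[474.50355557   0.         282.57224521]
 [  0.         474.50355557 210.19818386]
 [  0.           0.           1.        ]] [('xyz', [0.9161, 0.416, 0.7769]), ('orientation', [0.4213, 0.8398, -0.3075, -0.1505])]
top [[523.92018098   0.         282.90301675]
 [  0.         523.92018098 212.17778471]
 [  0.           0.           1.        ]] [('xyz', [0.1994, 0.0636, 1.0178]), ('orientation', [-0.6466, 0.7546, -0.0851, 0.0727])]
wrist [[351.96227216   0.         279.09818866]
 [  0.         351.96227216 205.90046456]
 [  0.           0.           1.        ]] [('hand_eye', [[-0.0004, -0.9513, -0.3083, 0.0787], [1.0, -0.0002, -0.0008, -0.0001], [0.0007, -0.3083, 0.9513, -0.1426], [0.0, 0.0, 0.0, 1.0]])]
```

View pics/top0.png

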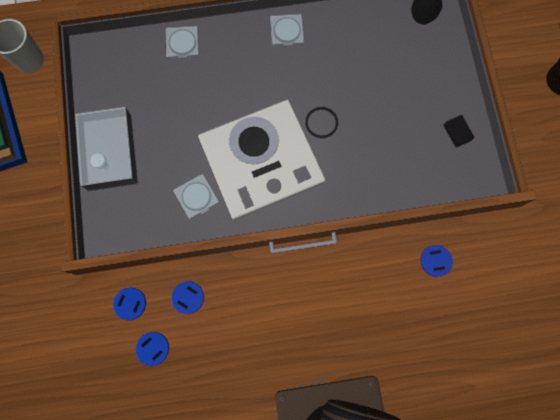

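View pics/wrist0.png

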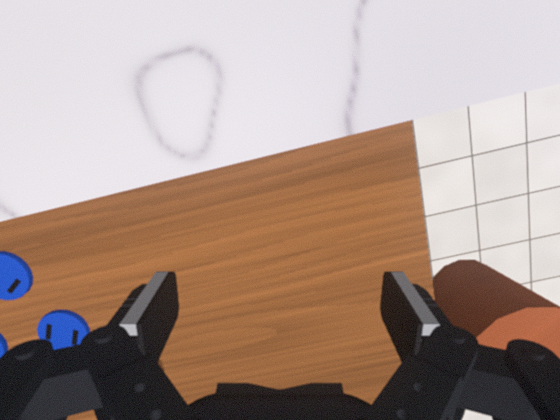

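The top view shows the scale with a row of three keys near the robot: bar (245,197), round (274,186) and square (302,174). The black display is at (266,170), and the black cap lies on the pan at (254,141). The blue discs are look-alikes outside the drawer. The wrist view shows only the floor and table. I'll enlarge the top view to confirm.

```bash
cat > h.py <<'E'
import numpy as np, cv2
from scipy.spatial.transform import Rotation as R
def ray(d,uv,z,s=None):
    K=d["mtx"]
    if "hand_eye" in d:
        T=np.eye(4);T[:3,:3]=R.from_quat(s["tcp_rot"]).as_matrix();T[:3,3]=s["eef_pos"];T=T@d["hand_eye"]
        Rm,c=T[:3,:3],T[:3,3]
    else: Rm,c=R.from_quat(d["orientation"]).as_matrix(),np.array(d["xyz"])
    r=Rm@np.linalg.inv(K)@[uv[0],uv[1],1]
    return c+r*(z-c[2])/r[2]
E
python3 - <<'E'
from plant import eyes
from h import *
d=eyes.read_camera("top");im=d["image"]
cv2.imwrite("pics/topc.png",cv2.resize(im[90:225,185:340],None,fx=5,fy=4.4 if 0 else 5,interpolation=cv2.INTER_CUBIC)[:600])
for n,p in dict(bar=(245,197),round=(274,186),sq=(302,174),cap=(254,141)).items(): print(n,ray(d,p,.03).round(4))
E
```

```text
bar [0.4633 0.097  0.03  ]
round [0.4766 0.0379 0.03  ]
sq [ 0.4924 -0.0202  0.03  ]
cap [0.5749 0.0634 0.03  ]
```

View pics/topc.png

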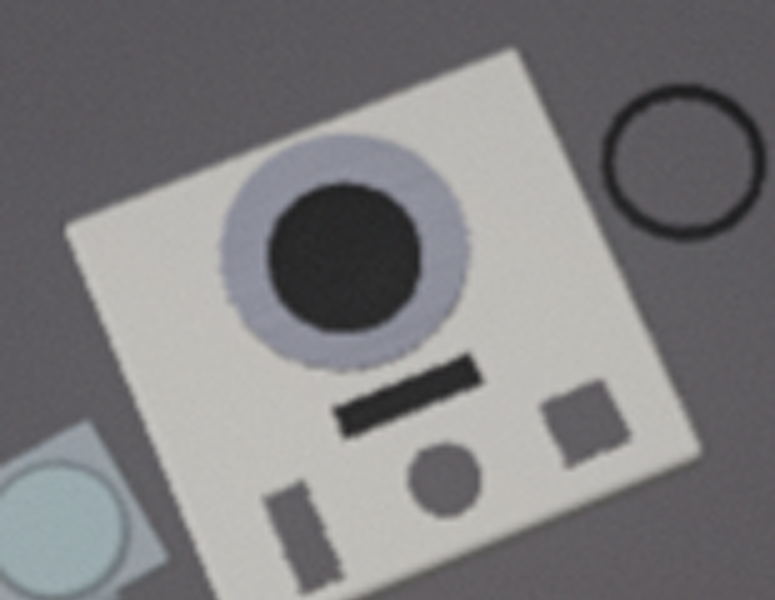

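The crop confirms it: the square key is at crop (585,423), i.e. image (302,174.6). The round key is at (446,480), i.e. (274.2,186), between square and bar. I'll close the fingers and move over.

Request:
send_rows:
  translation:
    - [-0.5,-0.5,0]
    - [-1,-1,0]
    - [-1,-1,0]
    - [-1,-1,0]
    - [-1,-1,0]
  rotation:
    - [0,0,0]
    - [0,0,0]
    - [0,0,0]
    - [0,0,0]
    - [0,0,0]
  grip: [0,0,0,0,0]

```text
time: 0.82
eef_pos: [0.2613, 0.4904, 0.2311]
tcp_rot: [0.121, 0.993, -0.0, -0.0]
contact_force: [1.1, -0.3, 0.1]
opening: 0.003
```

Request:
send_rows:
  translation:
    - [-1,-1,0]
    - [-1,-1,0]
    - [-1,-1,0]
    - [-1,-1,0]
    - [-1,-1,0]
  rotation:
    - [0,0,0]
    - [0,0,0]
    - [0,0,0]
    - [0,0,0]
    - [0,0,0]
  grip: [0,0,0,0,0]

```text
time: 1.45
eef_pos: [0.3708, 0.3088, 0.2313]
tcp_rot: [0.121, 0.993, 0.0, 0.0]
contact_force: [-0.0, -0.1, -0.4]
opening: -0.001
```

Request:
send_rows:
  translation:
    - [-1,-1,0]
    - [-1,-1,0]
    - [-1,-1,0]
    - [-1,-1,0]
    - [-1,-1,0]
  rotation:
    - [0,0,0]
    - [0,0,0]
    - [0,0,0]
    - [0,0,0]
    - [0,0,0]
  grip: [0,0,0,0,0]

```text
time: 2.08
eef_pos: [0.4804, 0.1271, 0.2313]
tcp_rot: [0.121, 0.993, 0.0, 0.0]
contact_force: [0.6, -0.1, -0.4]
opening: 0.003
```

Request:
send_rows:
  translation:
    - [-0.4,-1,0]
    - [-0.4,-1,0]
    - [-0.4,-1,0]
    - [-0.2,-1,0]
    - [0,-0.5,0]
  rotation:
    - [0,0,-1]
    - [0,0,-1]
    - [0,0,-1]
    - [0,0,-1]
    - [0,0,-1]
  grip: [0,0,0,0,0]

```text
time: 2.7
eef_pos: [0.5098, -0.0121, 0.2312]
tcp_rot: [-0.097, 0.995, -0.0, -0.0]
contact_force: [0.6, 0.4, -0.1]
opening: 0.004
```

Request:
send_rows:
  translation:
    - [0,0,0]
    - [0,0,0]
  rotation:
    - [0,0,-0.7]
    - [0,0,0]
  grip: [0,0]

```text
time: 2.95
eef_pos: [0.5095, -0.0109, 0.2311]
tcp_rot: [-0.126, 0.992, 0.0, -0.0]
contact_force: [0.0, 0.3, -0.6]
opening: 0.001
```

Run:
```python
from plant import ctrl,eyes
from h import *
s=ctrl.get_state();d=eyes.read_camera("wrist");cv2.imwrite("pics/w1.png",d["image"])
np.savez("w1.npz",**{k:d[k] for k in d},eef_pos=s["eef_pos"],tcp_rot=s["tcp_rot"])
print({k:np.round(s[k],4).tolist() for k in("time","qpos","eef_pos","tcp_rot","contact_force","opening")})
print(R.from_quat(s["tcp_rot"]).as_matrix().round(3))
```

```text
{'time': 2.95, 'qpos': [-0.2207, -0.083, 1.977, 0.0001, 1.248, -2.0449], 'eef_pos': [0.5095, -0.0109, 0.2311], 'tcp_rot': [-0.1263, 0.992, 0.0001, -0.0002], 'contact_force': [0.0058, 0.3461, -0.5867], 'opening': 0.001}
[[-0.968 -0.251 -0.   ]
 [-0.251  0.968  0.   ]
 [ 0.     0.    -1.   ]]
```

View pics/w1.png

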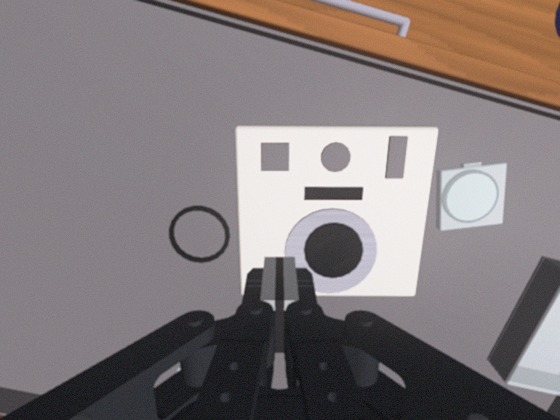

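The wrist view shows the aligned scale: square key (275,156), round (335,157), bar (397,157), and the cap on the pan at (333,250). Next I'll segment the keys and compare with the top view.

Run:
```python
from plant import eyes
from h import *
def cents(im,seeds):
    g=cv2.GaussianBlur(im,(3,3),0).mean(2); 
    for n,(u,v) in seeds.items():
        m=(g<140).astype(np.uint8); k,l,st,c=cv2.connectedComponentsWithStats(m)
        i=l[int(v),int(u)]; yield n,c[i],st[i,4]
w=dict(np.load("w1.npz"));s=w
for n,c,a in cents(w["image"],dict(sq=(275,156),rd=(335,157),bar=(397,157))): print("w",n,c.round(1),a,ray(w,c,.03,s).round(4))
d=eyes.read_camera("top")
for n,c,a in cents(d["image"],dict(sq=(302,174),rd=(274,186),bar=(245,197))): print("t",n,c.round(1),a,ray(d,c,.03).round(4))
```

```text
w sq [408.6 192.9] 60628 [0.4947 0.1205 0.03  ]
w rd [408.6 192.9] 60628 [0.4947 0.1205 0.03  ]
w bar [408.6 192.9] 60628 [0.4947 0.1205 0.03  ]
t sq [284.9 212.6] 225844 [0.4207 0.0251 0.03  ]
t rd [284.9 212.6] 225844 [0.4207 0.0251 0.03  ]
t bar [284.9 212.6] 225844 [0.4207 0.0251 0.03  ]
```

Run:
```python
from plant import eyes,ctrl
from h import *
def cents(im,seeds,r):
    for n,(u,v) in seeds.items():
        g=cv2.GaussianBlur(cv2.cvtColor(im,6)[v-r:v+r+1,u-r:u+r+1],(3,3),0)
        t,m=cv2.threshold(g,0,1,cv2.THRESH_BINARY_INV+cv2.THRESH_OTSU); k,l,st,c=cv2.connectedComponentsWithStats(m)
        i=l[r,r]; yield n,c[i]+[u-r,v-r],(t,st[i,4])
w=dict(np.load("w1.npz"))
M=R.from_quat(w["tcp_rot"]).as_matrix()
for n,c,a in cents(w["image"],dict(sq=(275,156),rd=(335,157),bar=(397,157)),25):
    p=ray(w,c,.03,w);print("w",n,c.round(1),a,p.round(4),"units",(M.T@(p-w["eef_pos"])/.03).round(2))
d=eyes.read_camera("top")
for n,c,a in cents(d["image"],dict(sq=(302,174),rd=(274,186)),11): print("t",n,c.round(1),a,ray(d,c,.03).round(4))
```

```text
w sq [274.5 156.5] (179.0, np.int32(782)) [ 0.4927 -0.0203  0.03  ] units [ 0.62 -0.17  6.7 ]
w rd [335.1 156.6] (192.0, np.int32(696)) [0.478  0.0373 0.03  ] units [0.61 1.82 6.7 ]
w bar [395.7 156.4] (193.0, np.int32(789)) [0.4629 0.0948 0.03  ] units [0.62 3.8  6.71]
t sq [305.8 173.6] (62.0, np.int32(337)) [ 0.4921 -0.0276  0.03  ]
t rd [278.3 187.7] (67.0, np.int32(307)) [0.4719 0.0301 0.03  ]
```

Wrist and top views agree to about 1 mm. Going down above the square key.

Request:
send_rows:
  translation:
    - [0.3,-0.1,0.6]
    - [0.32,-0.07,1]
    - [0,0,1]
    - [0,0,1]
    - [0,0,1]
  rotation:
    - [0,0,0]
    - [0,0,0]
    - [0,0,0]
    - [0,0,0]
    - [0,0,0]
  grip: [0,0,0,0,0]

```text
time: 3.72
eef_pos: [0.4916, -0.0202, 0.0912]
tcp_rot: [-0.127, 0.992, 0.0, -0.001]
contact_force: [-0.8, -0.2, -0.1]
opening: 0.003
```

Request:
send_rows:
  translation:
    - [0,0,0.8]
    - [0,0,0.4]
    - [0,0,0.2]
    - [0,0,0.1]
    - [0,0,0]
  rotation:
    - [0,0,0]
    - [0,0,0]
    - [0,0,0]
    - [0,0,0]
    - [0,0,0]
  grip: [0,0,0,0,0]

```text
time: 4.35
eef_pos: [0.4934, -0.0204, 0.0489]
tcp_rot: [-0.127, 0.992, -0.0, 0.001]
contact_force: [-0.7, 0.3, 0.3]
opening: 0.003
```

Run:
```python
from plant import ctrl,eyes
import cv2
s=ctrl.get_state();d=eyes.read_camera("wrist");cv2.imwrite("pics/w2.png",d["image"])
print(s["eef_pos"],s["contact_force"])
```

```text
[ 0.49338623 -0.02042988  0.04888648] [-0.66951194  0.31523608  0.28764803]
```

View pics/w2.png

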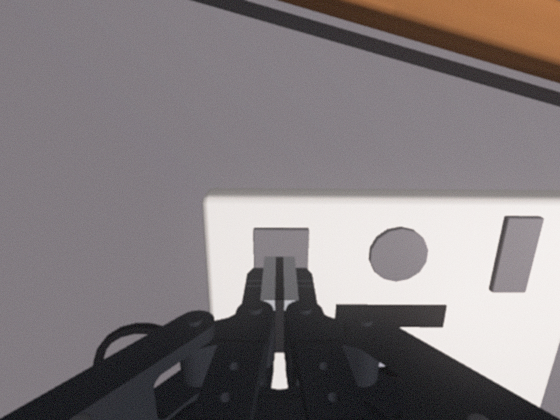

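The closed fingertips are centred over the square key (about 280,255). The round key is clear at (399,254). Descending slowly.

Request:
send_rows:
  translation:
    - [0,0,0.08]
    - [0,0,0.08]
    - [0,0,0.08]
    - [0,0,0.08]
    - [0,0,0.06]
  rotation:
    - [0,0,0]
    - [0,0,0]
    - [0,0,0]
    - [0,0,0]
    - [0,0,0]
  grip: [0,0,0,0,0]

```text
time: 5.03
eef_pos: [0.4928, -0.0203, 0.0367]
tcp_rot: [-0.127, 0.992, 0.0, -0.0]
contact_force: [-1.0, 0.5, 0.2]
opening: 0.003
```

Request:
send_rows:
  translation:
    - [0,0,0.05]
    - [0,0,0.05]
    - [0,0,0.03]
  rotation:
    - [0,0,0]
    - [0,0,0]
    - [0,0,0]
  grip: [0,0,0]

```text
time: 5.4
eef_pos: [0.4929, -0.0203, 0.033]
tcp_rot: [-0.127, 0.992, -0.0, 0.0]
contact_force: [0.6, -1.1, 0.9]
opening: 0.002
```

Request:
send_rows:
  translation:
    - [0,0,0.03]
    - [0,0,0.03]
  rotation:
    - [0,0,0]
    - [0,0,0]
  grip: [0,0]

```text
time: 5.65
eef_pos: [0.493, -0.0203, 0.0312]
tcp_rot: [-0.127, 0.992, -0.0, 0.0]
contact_force: [-0.1, 1.0, -0.2]
opening: 0.002
```

Request:
send_rows:
  translation:
    - [0,0,0.02]
  rotation:
    - [0,0,0]
  grip: [0]

```text
time: 5.78
eef_pos: [0.4929, -0.0203, 0.0306]
tcp_rot: [-0.127, 0.992, -0.0, -0.0]
contact_force: [-0.5, 1.0, 0.1]
opening: -0.002
```

Request:
send_rows:
  translation:
    - [0,0,0.02]
  rotation:
    - [0,0,0]
  grip: [0]

```text
time: 5.9
eef_pos: [0.4929, -0.0203, 0.03]
tcp_rot: [-0.127, 0.992, -0.0, 0.0]
contact_force: [0.2, 0.2, 0.1]
opening: 0.0
```

Request:
send_rows:
  translation:
    - [0,0,0.02]
  rotation:
    - [0,0,0]
  grip: [0]

```text
time: 6.02
eef_pos: [0.4929, -0.0203, 0.0294]
tcp_rot: [-0.127, 0.992, -0.0, 0.0]
contact_force: [0.3, 0.8, 1.1]
opening: 0.003
```

Request:
send_rows:
  translation:
    - [0,0,0.02]
  rotation:
    - [0,0,0]
  grip: [0]

```text
time: 6.15
eef_pos: [0.493, -0.0203, 0.029]
tcp_rot: [-0.127, 0.992, 0.0, -0.0]
contact_force: [-0.8, 0.0, 2.9]
opening: -0.0
```

Request:
send_rows:
  translation:
    - [0,0,0.01]
  rotation:
    - [0,0,0]
  grip: [0]

```text
time: 6.28
eef_pos: [0.493, -0.0203, 0.0289]
tcp_rot: [-0.127, 0.992, 0.0, -0.0]
contact_force: [-0.9, 0.3, 3.3]
opening: 0.002
```

Request:
send_rows:
  translation:
    - [0,0,0.02]
  rotation:
    - [0,0,0]
  grip: [0]

```text
time: 6.4
eef_pos: [0.493, -0.0203, 0.0285]
tcp_rot: [-0.127, 0.992, 0.0, -0.0]
contact_force: [-3.0, 1.0, 6.9]
opening: 0.003
```

Request:
send_rows:
  translation:
    - [0,0,0.02]
  rotation:
    - [0,0,0]
  grip: [0]

```text
time: 6.52
eef_pos: [0.493, -0.0203, 0.0281]
tcp_rot: [-0.127, 0.992, 0.0, -0.0]
contact_force: [-3.8, 0.7, 8.6]
opening: -0.002
```

Request:
send_rows:
  translation:
    - [0,0,-0.02]
    - [0,0,0]
    - [0,0,0]
    - [0,0,0]
    - [0,0,0]
  rotation:
    - [0,0,0]
    - [0,0,0]
    - [0,0,0]
    - [0,0,0]
    - [0,0,0]
  grip: [0,0,0,0,0]

```text
time: 7.15
eef_pos: [0.493, -0.0203, 0.0285]
tcp_rot: [-0.127, 0.992, 0.0, -0.0]
contact_force: [-3.6, -0.2, 5.8]
opening: -0.004
```

Request:
send_rows:
  translation:
    - [0,0,-0.08]
    - [0,0,-0.1]
    - [0,0,-0.3]
    - [0,0,-0.3]
    - [0,0,0]
  rotation:
    - [0,0,0]
    - [0,0,0]
    - [0,0,0]
    - [0,0,0]
    - [0,0,0]
  grip: [0,0,0,0,0]

```text
time: 7.78
eef_pos: [0.4939, -0.0205, 0.0526]
tcp_rot: [-0.127, 0.992, -0.0, 0.001]
contact_force: [0.4, -0.2, 0.8]
opening: -0.0
```

Run:
```python
from plant import ctrl,eyes
import cv2,numpy as np
s=ctrl.get_state();a=eyes.read_camera("wrist")["image"];b=eyes.read_camera("scene")["image"]
cv2.imwrite("pics/w3.png",np.hstack([cv2.resize(a,(400,300)),cv2.resize(b,(400,300))]))
print(s["eef_pos"],s["contact_force"])
```

```text
[ 0.49387917 -0.02051191  0.05258984] [ 0.361538   -0.1560284   0.76816188]
```

View pics/w3.png

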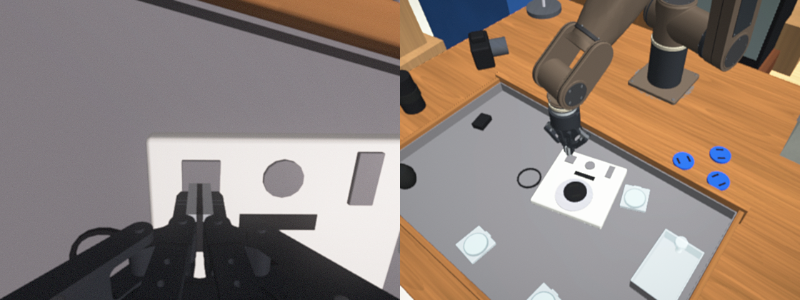

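The wrist view (left half) shows the square key sprung back and the tool clear of it. In the scene view (right half) the cap is unmoved on the pan and the display is still dark. Next is the round key, 60 mm along tool +y.

Request:
send_rows:
  translation:
    - [0,0.5,0]
    - [0,0.9,0]
    - [0,0.5,0.1]
    - [0,0.08,0.1]
    - [0,0,0.1]
  rotation:
    - [0,0,0]
    - [0,0,0]
    - [0,0,0]
    - [0,0,0]
    - [0,0,0]
  grip: [0,0,0,0,0]

```text
time: 8.5
eef_pos: [0.478, 0.0372, 0.042]
tcp_rot: [-0.127, 0.992, -0.0, -0.0]
contact_force: [-0.1, 0.2, 1.1]
opening: -0.0
```

Request:
send_rows:
  translation:
    - [0,0,0.08]
    - [0,0,0.08]
    - [0,0,0.08]
    - [0,0,0.05]
    - [0,0,0]
  rotation:
    - [0,0,0]
    - [0,0,0]
    - [0,0,0]
    - [0,0,0]
    - [0,0,0]
  grip: [0,0,0,0,0]

```text
time: 9.12
eef_pos: [0.4779, 0.0371, 0.0335]
tcp_rot: [-0.127, 0.992, 0.0, -0.0]
contact_force: [-0.4, -0.1, -0.1]
opening: 0.0
```

Run:
```python
from plant import ctrl,eyes
import cv2,numpy as np
s=ctrl.get_state();a=eyes.read_camera("wrist")["image"]
cv2.imwrite("pics/w4.png",a)
print(s["eef_pos"],s["contact_force"])
```

```text
[0.4778606  0.03713535 0.0334832 ] [-0.3771258  -0.116363   -0.09726555]
```

View pics/w4.png

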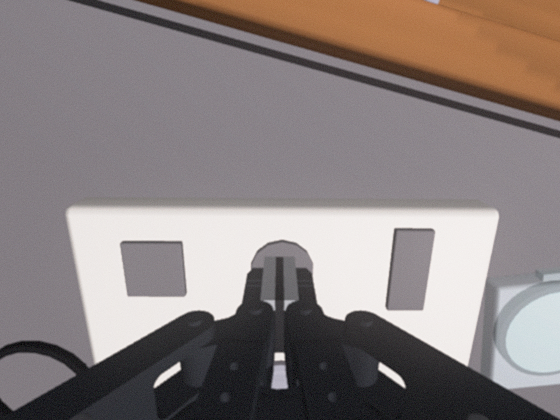

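The fingertips are centred over the round key (282,268), with square (153,268) and bar (411,268) clear. Pressing in the same way.

Request:
send_rows:
  translation:
    - [0,0,0.04]
    - [0,0,0.03]
    - [0,0,0.03]
    - [0,0,0.02]
  rotation:
    - [0,0,0]
    - [0,0,0]
    - [0,0,0]
    - [0,0,0]
  grip: [0,0,0,0]

```text
time: 9.68
eef_pos: [0.4779, 0.0372, 0.0299]
tcp_rot: [-0.127, 0.992, 0.0, -0.0]
contact_force: [-0.9, 0.0, -0.2]
opening: -0.004
```

Request:
send_rows:
  translation:
    - [0,0,0.02]
  rotation:
    - [0,0,0]
  grip: [0]

```text
time: 9.8
eef_pos: [0.4779, 0.0372, 0.0294]
tcp_rot: [-0.127, 0.992, 0.0, -0.0]
contact_force: [-0.8, -0.7, 0.7]
opening: -0.001
```

Request:
send_rows:
  translation:
    - [0,0,0.02]
  rotation:
    - [0,0,0]
  grip: [0]

```text
time: 9.93
eef_pos: [0.478, 0.0372, 0.029]
tcp_rot: [-0.127, 0.992, 0.0, -0.0]
contact_force: [-1.2, -0.7, 3.0]
opening: 0.003
```

Request:
send_rows:
  translation:
    - [0,0,0.02]
  rotation:
    - [0,0,0]
  grip: [0]

```text
time: 10.05
eef_pos: [0.478, 0.0372, 0.0286]
tcp_rot: [-0.127, 0.992, 0.0, -0.0]
contact_force: [-2.3, 0.7, 6.6]
opening: -0.002
```

Request:
send_rows:
  translation:
    - [0,0,0]
    - [0,0,0]
    - [0,0,0]
    - [0,0,0]
    - [0,0,0]
  rotation:
    - [0,0,0]
    - [0,0,0]
    - [0,0,0]
    - [0,0,0]
    - [0,0,0]
  grip: [0,0,0,0,0]

```text
time: 10.68
eef_pos: [0.478, 0.0372, 0.0287]
tcp_rot: [-0.127, 0.992, 0.0, -0.0]
contact_force: [-1.6, 1.1, 4.5]
opening: -0.001
```

Request:
send_rows:
  translation:
    - [0,0,-0.08]
    - [0,0,-0.1]
    - [0,0,-0.3]
    - [0,0,-0.8]
    - [0,0,-1]
  rotation:
    - [0,0,0]
    - [0,0,0]
    - [0,0,0]
    - [0,0,0]
    - [0,0,0]
  grip: [0,0,0,0,0]

```text
time: 11.3
eef_pos: [0.4774, 0.0372, 0.0971]
tcp_rot: [-0.127, 0.992, 0.0, -0.001]
contact_force: [0.2, 0.8, 0.0]
opening: 0.003
```

Request:
send_rows:
  translation:
    - [0,0,-1]
    - [0,0,-1]
    - [0,0,-0.5]
    - [0,0,0]
    - [0,0,0]
  rotation:
    - [0,0,0]
    - [0,0,0]
    - [0,0,0]
    - [0,0,0]
    - [0,0,0]
  grip: [0,0,0,0,0]

```text
time: 11.92
eef_pos: [0.4771, 0.0373, 0.1703]
tcp_rot: [-0.127, 0.992, 0.0, -0.001]
contact_force: [-0.2, -0.3, 0.2]
opening: 0.0
```

Run:
```python
from plant import ctrl,eyes
import cv2,numpy as np
s=ctrl.get_state();a=eyes.read_camera("wrist")["image"]
cv2.imwrite("pics/w5.png",a)
print(s["time"],s["eef_pos"],s["contact_force"],abs(s["dq"]).max() if hasattr(s["dq"],'max') else s["dq"])
```

```text
11.925 [0.47713133 0.03728214 0.17031231] [-0.15781085 -0.26818964  0.19716274] 0.01011879600403954
```

View pics/w5.png

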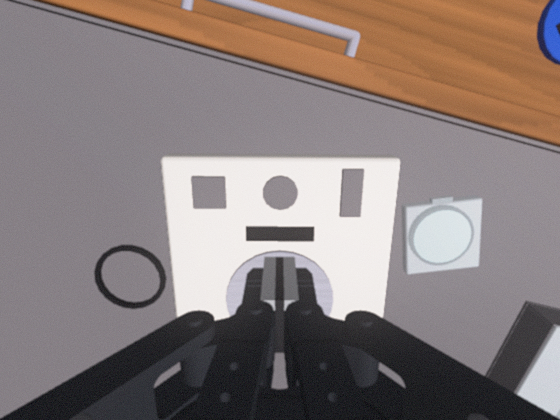

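All three keys are up again, (208,192), (280,192) and (352,192), and the tool is clear of them. The fingers hide the cap here, so I'll check it in the scene camera and then hand in.

Run:
```python
from plant import eyes,ticket
import cv2,numpy as np
b=eyes.read_camera("scene")["image"];a=cv2.imread("pics/scene0.png")
for im in(a,b):
    u,v,r=245,267,26; g=cv2.cvtColor(im,6)[v-r:v+r,u-r:u+r]
    k,l,st,c=cv2.connectedComponentsWithStats((g<70).astype(np.uint8)); i=1+st[1:,4].argmax(); print(c[i]+[u-r,v-r],st[i,4])
print(ticket.sign_off())
```

```text
[244.89680233 268.02325581] 688
[244.85462555 268.02202643] 681
the job is handed in; nothing more can be done
None
```

I pressed the square key, then the round key, each slowly and straight down, and handed the job in with the arm clear. The clock stood at about 12 s of the 35 s limit.

- **Square key:** the force peaked at about 8.6 N. I backed off and held it at about 6 N for over half a second, then let go.
- **Round key:** the force reached about 6.6 N and I held it for about 0.6 s. It sank to 4.5 N by the end of the hold, below the 6 N aimed at but above the 3 N needed to register.
- **Bar key and cap:** the bar key was not touched. The cap's position in the scene camera matches the start to within 0.1 pixel.
- **Final state:** the tool stands at a height of 0.17 m, touching nothing, and the contact force reads about 0 N.
- **Not confirmed:** the scale's display looked dark throughout, so I saw no sign that it switched on or zeroed. Registration is inferred only from the forces and hold times.
- **Checks that disagreed:** the final top-camera measurement was off by about 7–9 mm, probably because the arm blocked the view. I used the wrist-camera positions instead, which matched the first top view to about 1 mm.

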